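# Stand the red-capped tube in the red well

## Task

Pick up the red-capped tube and stand it upright in the red well of the white tube stand, lowering it to the bottom of the well before you let go. Leave the green-capped tube standing where it is.

Things in the scene. Friction and masses are not known exactly. Their poses are not given: they have to be found in the camera images.
- red_tube_center (a point): Centre (half-way up) of the red-capped tube, a clear 50 ml tube with a flat foot, standing loose on the worktop; 111 mm tall, so this point is 55.5 mm above its foot. The body is 28 mm in diameter up to 99 mm above the foot, the red cap is 34 mm in diameter from there to the top. z points along the tube to its cap. About 30 g.
- green_tube_center (a point): Centre (half-way up) of the green-capped tube, of the same shape and size as the red-capped one, standing loose on the worktop; it is to be left alone.
- red_well_floor (a point): Centre of the inner floor of the red well in the tube stand. The stand is fixed to the worktop: a white two-tier plastic rack, 76 x 152 mm, with two round wells side by side, one red and one blue, 76 mm apart, and turned any way round. Each well is a cup of 44 mm bore whose mouth flares to about 57 mm; its floor is 12 mm and its rim 58 mm above the worktop, so it is 46 mm deep. z points up.
- blue_well_floor (a point): Centre of the inner floor of the blue well, of the same shape as the red one; it stays empty.
Not all that is in view belongs to the job. Leave any blue look-alike of the part that bears green_tube_center alone. Of the things that look like the part that bears red_tube_center, the smaller one is meant.

How it is judged (in metres and radians):
At the end, for the whole second after the job is handed in: The red-capped tube stands in the red well: its centre within 18 mm of the well's axis, its foot within 6 mm of the well's floor, upright within 10 degrees. The green-capped tube stands upright within 10 degrees and within 30 mm of where it was (horizontal distance between red_tube_center and red_well_floor below 0.018 m and z of red_tube_center in the frame of red_well_floor between 0.045 and 0.062 m and angle between each of red_tube_center, green_tube_center's own z axis and vertical below 0.175 rad and distance of green_tube_center from where it was at the start of the episode below 0.03 m); the robot touches nothing.
It fails at once if the red-capped tube is let go over or in the red well with its foot more than 25 mm above the well's floor (horizontal distance between red_tube_center and red_well_floor below 0.03 m and z of red_tube_center in the frame of red_well_floor above 0.0805 m and angle between red_tube_center's own z axis and vertical below 0.7 rad and contact force between the fingers and red_tube below 0.01 N).
It fails at once if the green-capped tube is knocked over or shifted more than 40 mm (distance of green_tube_center from where it was at the start of the episode above 0.04 m or angle between green_tube_center's own z axis and vertical above 0.5 rad).
It also fails if it takes over 37 s, if anything falls off the work surface, if the arm or the gripper's body presses on something with over 40 N, if the wrist force passes 120 N, or if a joint passes its speed limit or range.

## Robot

A 6-joint arm with a two-finger parallel gripper is mounted at the origin on a cart in front of the work surface, level with it; the furniture and walls round the work are solid. World frame = base frame: x ahead of the robot, y to its left, z up, the work surface at z = 0. Lengths are in m, angles in degrees, forces in N, time in s.
With the tool pointing down it reaches from about 0.35 to 0.875 m from the base axis. Payload 4.2 kg.
Tool frame: the origin (TCP) lies midway between the tips of the shut fingers; the grasp point (between the pads) lies 19 mm behind it; z points along the fingers, y is the line along which they close (so a half turn about z gives the same grasp; the last joint's range is limited). The gripper opens to 87 mm and grips with 3 to 60 N. Pads are 19 mm wide; open, the fingers measure 117 mm over their backs; the gripper's body (75 mm by 190 mm) begins 51 mm behind the grasp point.
Start: joints at [80.65, 22.042, 0.453, 0, -68.411, -14.817], TCP at [0.256, 0.57, 0.223] pointing down, gripper open.
Joint ranges: [-179.83, 179.83], [-69.29, 118.12], [-61.27, 80.66], [-181.25, 117.63], [-171.15, -9.14], [-177.46, 177.46]. Speed limits (degrees/s): [159.86, 159.86, 180, 180, 180, 180].

## Interface

Orientations are given as a 3x3 rotation matrix whose columns are the frame's x, y, z axes.
In Python, from station import sense, capture, finish_job, silhouettes, landmark_of gives the robot as it stands.
- The arm moves only by the tool step_arm, never from a script. Its arguments are lists of equal length, an entry for each row: "linear": the shift along the tool's x, y, z in mm, a list of three; "delta_rot": the turn, a rotation vector about the tool's x, y, z in rad, a list of three; "grip": the finger opening in mm, from 0 to 87. A call has 1 to 10 rows; each row shifts and turns the commanded pose from where the row before left it, along the tool's axes as they then stand; what a row does not reach is not made up. A row lasts 1/8 s, in which the tool goes at most 62.5 mm and 10.7 degrees, less where a joint would pass 70% of its speed; a pose out of reach is approached as far as the arm can. A call with a gripper value outside its range is refused whole. The fingers move at their own pace and stop on an object; the grip force is fixed at half the most. Time passes only in rows, so rows that do not move let the fingers close. It gives the time, the measured TCP pose, the force, the opening and the grip force at its end, in the units of the state.
- sense(): the state, without advancing time (a new reading comes with each control period).
- capture(name): name is "side" or "top"; returns a dict with "img" (480x640x3 uint8, red, green, blue), "fx", "fy", "cx", "cy" (pixels), "k1" (the pictures are not rectified: a ray, as slopes to the right and down, at radius r is drawn at 1 + k1 r^2 times it, then the intrinsics apply), "world_to_cam" (4x4, takes a point from world to camera coordinates). Camera axes: x right, y up, looking along -z (the intrinsics and any distortion apply to the point x, -y, -z); pixel columns grow to the right and rows downward; lengths in m; the calibration is good to about 2 mm. A picture is of the moment at which its call begins. There is no depth.
- finish_job(): hands the job in; it is judged then, once.
Trained networks look in the newest picture that a camera, given by its name, has taken for a name from the list of things; names that differ only in an ending like _2 or _b are one class to them, and where a whole thing is asked for, a point or a joint stands for the part that bears it (a point fixed in the world has none). Each returns a list of dicts, best first, with "score" (0 to 1); they miss things now and then, are a little off and sometimes report something else, mostly with a low value. They report only what shows in the picture. A call takes as long as a camera call. They do not tell look-alikes from the thing itself.
- silhouettes(camera, label): "mask" (480x640 bool, what is visible of it) and "point" ([column, row] in pixels, amid what is visible of it).
- landmark_of(camera, label): "point" ([column, row] in pixels: a listed point, or the origin of a listed thing).
The state is a dict: "time_s": time; "joints": joint angles; "joint_velocities": joint speeds; "effort": joint torques, N m; "tcp_pos": TCP position; "ee_rot": TCP orientation; "wrist_force": force on the tool from outside, world axes, zero at the start; "moment": the same for the moment, N m; "gripper_width": opening from 0.0 (shut) to 1.0 (fully open); "gripper_force": force on a finger pad.
Only numpy, scipy, OpenCV 4.12 (cv2) and the standard library are available. Lean on these libraries where they do the work, as an engineer would, in place of code of your own. Each camera call takes 0.05 s, during which the arm holds its last target. There are 200 camera calls.

## Working session

There is one attempt and no reset: what is moved stays moved. The work goes in short steps, Python scripts to look and compute and a tool call to move; the robot and the scene stay as the last step left them, time stands still between calls to the robot, and variables do not carry over. Pictures are saved under pics/ and viewed, at most 10 in all, crops included, and the job is handed in when it is done.

Besides the shell and the picture viewer there is one more tool, called after "Request:" as name(argument=value, ...) on one line, values as JSON. step_arm: Moves the arm, as the interface text tells. Its arguments: {"type":"object","properties":{"linear":{"type":"array"},"delta_rot":{"type":"array"},"grip":{"type":"array"}},"required":["linear","delta_rot","grip"]}

```bash
mkdir -p pics; cat > h.py <<'E'
import numpy as np,cv2
from station import *
names=["red_tube_center","green_tube_center","red_well_floor","blue_well_floor"]
def ray(c,p):
    d=np.array([(p[0]-c["cx"])/c["fx"],(p[1]-c["cy"])/c["fy"]]);u=d.copy()
    for _ in range(30): u=d/(1+c["k1"]*(u@u))
    M=np.array(c["world_to_cam"]);R=M[:3,:3]
    v=R.T@np.array([u[0],-u[1],-1]);o=-R.T@M[:3,3]
    return o,v/np.linalg.norm(v)
def proj(c,P):
    M=np.array(c["world_to_cam"]);q=M[:3,:3]@np.array(P)+M[:3,3]
    u=np.array([q[0],-q[1]])/-q[2];u=u*(1+c["k1"]*(u@u))
    return np.array([u[0]*c["fx"]+c["cx"],u[1]*c["fy"]+c["cy"]])
def tri(r1,r2):
    A=sum(np.eye(3)-np.outer(d,d) for o,d in(r1,r2));b=sum((np.eye(3)-np.outer(d,d))@o for o,d in(r1,r2))
    X=np.linalg.solve(A,b);n=np.cross(r1[1],r2[1]);n/=np.linalg.norm(n)
    return X,abs(n@(r1[0]-r2[0]))
E
python3 - <<'E'
from h import *
C={}
for k in("side","top"):
    C[k]=c=capture(k);cv2.imwrite(f"pics/{k}0.png",c["img"][:,:,::-1])
    print(k,"cam at",ray(c,(320,240))[0].round(3),ray(c,(320,240))[1].round(3),c["fx"],c["k1"])
L={}
for n in names:
    for k in C:
        L[n,k]=landmark_of(k,n)
        print(n,k,[(np.round(d["point"]).tolist(),round(d["score"],2)) for d in L[n,k]])
    for a in L[n,"side"][:4]:
        for b in L[n,"top"][:4]:
            X,e=tri(ray(C["side"],a["point"]),ray(C["top"],b["point"]))
            print("   ",X.round(3),round(e,4))
s=sense();print(s["time_s"],s["tcp_pos"],s["ee_rot"])
E
```

```text
side cam at [ 0.209 -0.672  0.516] [ 0.385  0.776 -0.5  ] 477.8573050347988 0.0046875643940225255
top cam at [0.435 0.025 0.919] [ 0.136 -0.026 -0.99 ] 482.39920173453004 -0.04840490530577423
red_tube_center side [([257.0, 196.0], 0.94), ([303.0, 184.0], 0.75)]
red_tube_center top [([158.0, 248.0], 0.84), ([180.0, 191.0], 0.67)]
    [0.528 0.294 0.052] 0.0022
    [0.577 0.27  0.067] 0.1119
    [0.572 0.26  0.087] 0.1045
    [0.629 0.256 0.077] 0.0023
green_tube_center side [([304.0, 255.0], 0.86), ([300.0, 242.0], 0.59)]
green_tube_center top [([323.0, 261.0], 0.91), ([284.0, 247.0], 0.64)]
    [ 0.512 -0.003  0.061] 0.0056
    [0.542 0.07  0.012] 0.002
    [ 0.508 -0.001  0.09 ] 0.0086
    [0.537 0.068 0.046] 0.0054
red_well_floor side [([381.0, 350.0], 0.82)]
red_well_floor top [([436.0, 256.0], 0.66)]
    [ 0.535 -0.222  0.004] 0.0036
blue_well_floor side [([366.0, 384.0], 0.59)]
blue_well_floor top [([461.0, 288.0], 0.85), ([436.0, 254.0], 0.3)]
    [ 0.476 -0.27   0.007] 0.0021
    [ 0.527 -0.23  -0.049] 0.0398
0.5 [0.25582316 0.57018795 0.2225025 ] [[ 9.12352968e-01 -4.09404516e-01 -6.67500630e-05]
 [-4.09404521e-01 -9.12352960e-01 -1.18188897e-04]
 [-1.25125492e-05  1.35157769e-04 -9.99999991e-01]]
```

View pics/side0.png

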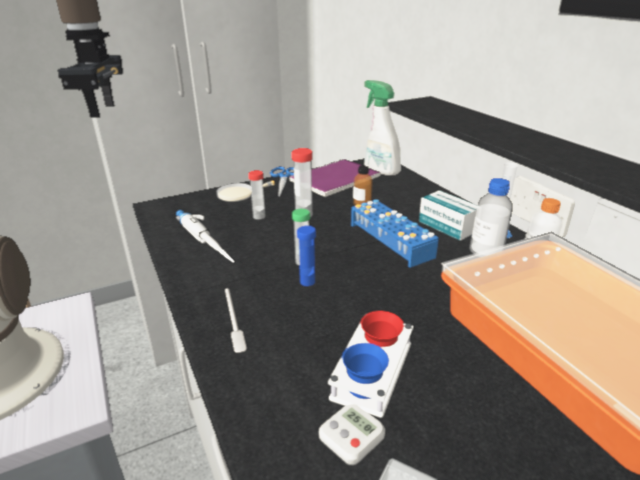

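View pics/top0.png

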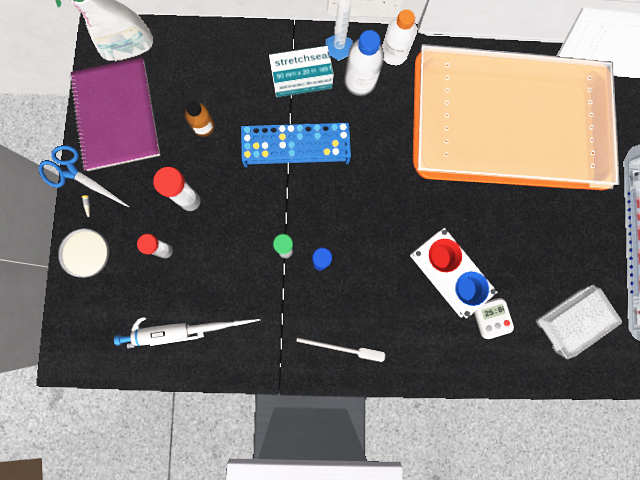

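The side picture shows the small red-capped tube at (257,196) and a larger one at (303,184). The green tube is at (301,237), the blue look-alike at (307,256), and the stand's red well at (382,328).

In the top picture the caps are: small red (148,245), large red (170,182), green (283,244), blue (322,259). The red well mouth is at (445,255).

Candidates for the target are side (257,196)/top (158,248) and side (303,184)/top (180,191). I choose the smaller, the first. Next I'll refine its position and check it in a crop.

```bash
python3 - <<'E'
from h import *
C={k:capture(k) for k in("side","top")}
def blob(c,box,f):
    x0,y0,x1,y1=box;h=cv2.cvtColor(c["img"],cv2.COLOR_RGB2HSV).astype(int)
    m=np.zeros((480,640),np.uint8);m[y0:y1,x0:x1]=f(h)[y0:y1,x0:x1]
    n,_,st,ce=cv2.connectedComponentsWithStats(m);i=1+np.argmax(st[1:,4]);return st[i],ce[i]
red=lambda h:((h[...,0]<8)|(h[...,0]>172))&(h[...,1]>130)&(h[...,2]>80)
blue=lambda h:(abs(h[...,0]-112)<12)&(h[...,1]>130)&(h[...,2]>60)
grn=lambda h:(abs(h[...,0]-68)<15)&(h[...,1]>80)
for nm,f,bs,bt in[("small",red,(240,160,272,190),(130,228,170,262)),("big",red,(285,140,320,165),(145,160,192,205)),
  ("green",grn,(288,203,316,225),(268,230,300,262)),("redwell",red,(355,305,410,352),(425,232,466,275)),("bluewell",blue,(338,340,392,385),(452,265,492,308))]:
    (s1,a),(s2,b)=blob(C["side"],bs,f),blob(C["top"],bt,f)
    X,e=tri(ray(C["side"],a),ray(C["top"],b));print(nm,a.round(1),s1[:4],b.round(1),s2[:4],X.round(4),round(e,4))
for X in[(.528,.294,z) for z in(0,.0555,.111)]+[(.629,.256,0),(.535,-.222,.058),(.535,-.222,.012)]: print(X,proj(C["side"],X).round(),proj(C["top"],X).round())
for n in("red_tube_center",):
  for k in C: print(k,[(np.round(d["point"]).tolist(),round(d["score"],2),[ (int(v.min()),int(v.max())) for v in np.nonzero(d["mask"])[::-1]]) for d in silhouettes(k,n)])
a=cv2.resize(C["side"]["img"][140:280,220:340],None,fx=3,fy=3);b=cv2.resize(C["top"]["img"][155:295,120:240],None,fx=3,fy=3)
c=cv2.resize(C["side"]["img"][300:410,320:415],None,fx=3,fy=3)
cv2.imwrite("pics/crop1.png",np.hstack([a,b])[:,:,::-1])
E
```

```text
small [255.4 175.1] [249 171  14   9] [147.  243.6] [137 233  21  22] [0.5302 0.2971 0.1041] 0.0022
big [301.4 154.6] [292 148  20  14] [168.3 181.4] [153 167  32  30] [0.628  0.2563 0.1488] 0.003
green [300.1 214.8] [291 209  19  13] [282.5 243.4] [272 233  21  21] [0.537  0.068  0.1047] 0.0037
redwell [381.5 326.9] [360 310  43  36] [444.9 255. ] [429 239  33  33] [ 0.5315 -0.2251  0.0539] 0.0033
bluewell [364.8 362.2] [342 344  46  39] [472.  288.2] [456 272  33  34] [ 0.4727 -0.2743  0.0531] 0.0029
(0.528, 0.294, 0) [259. 217.] [166. 252.]
(0.528, 0.294, 0.0555) [257. 195.] [157. 249.]
(0.528, 0.294, 0.111) [255. 173.] [147. 245.]
(0.629, 0.256, 0) [304. 214.] [190. 201.]
(0.535, -0.222, 0.058) [384. 323.] [443. 254.]
(0.535, -0.222, 0.012) [382. 346.] [437. 256.]
side [([257.0, 194.0], 0.95, [(249, 264), (170, 218)]), ([304.0, 177.0], 0.64, [(292, 312), (148, 215)])]
top [([154.0, 247.0], 0.79, [(138, 170), (235, 257)]), ([178.0, 188.0], 0.58, [(153, 199), (167, 210)])]
```

View pics/crop1.png

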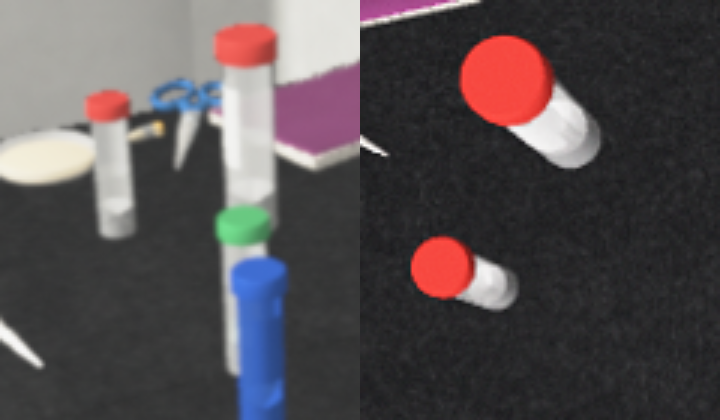

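The crop shows two tubes with red caps. The small one (cap at crop (108,105) and (443,267)) is clearly the smaller of the two and is free of its neighbours. It measures (0.530, 0.296) with the cap centre at z=0.104, against 0.105 from the text. The wells come out 77 mm apart. The present finger axis is already perpendicular to the direction of the big tube, so I'll keep that yaw.

Request:
step_arm(linear=[[45, 17, 0], [45, 17, 0], [45, 17, 0], [45, 17, 0], [45, 17, 0], [45, 17, 0], [45, 17, 0], [45, 17, 0], [2, 2, 0], [0, 0, 0]], delta_rot=[[0, 0, 0], [0, 0, 0], [0, 0, 0], [0, 0, 0], [0, 0, 0], [0, 0, 0], [0, 0, 0], [0, 0, 0], [0, 0, 0], [0, 0, 0]], grip=[87, 87, 87, 87, 87, 87, 87, 87, 87, 87])

```text
time_s: 1.95
tcp_pos: [0.5295, 0.296, 0.2225]
ee_rot: [[0.912, -0.41, -0.0], [-0.41, -0.912, 0.0], [-0.0, 0.0, -1.0]]
wrist_force: [-0.4, -0.5, 0.3]
gripper_width: 0.999
gripper_force: 0.0
```

Request:
step_arm(linear=[[0, 0, 25], [0, 0, 25], [0, 0, 25], [0, 0, 25], [0, 0, 25], [0, 0, 20], [0, 0, 15], [0, 0, 6], [0, 0, 0]], delta_rot=[[0, 0, 0], [0, 0, 0], [0, 0, 0], [0, 0, 0], [0, 0, 0], [0, 0, 0], [0, 0, 0], [0, 0, 0], [0, 0, 0]], grip=[87, 87, 87, 87, 87, 87, 87, 87, 87])

```text
time_s: 3.08
tcp_pos: [0.5296, 0.2965, 0.0566]
ee_rot: [[0.913, -0.409, 0.0], [-0.409, -0.913, -0.0], [0.0, -0.0, -1.0]]
wrist_force: [0.4, 0.6, 0.4]
gripper_width: 0.999
gripper_force: 0.0
```

```bash
python3 - <<'E'
from h import *
C={k:capture(k) for k in("side","top")}
a=cv2.resize(C["side"]["img"][100:240,200:320],None,fx=3,fy=3);b=cv2.resize(C["top"]["img"][175:315,90:210],None,fx=3,fy=3)
cv2.imwrite("pics/crop2.png",np.hstack([a,b])[:,:,::-1])
E
```

```text
(no output)
```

View pics/crop2.png

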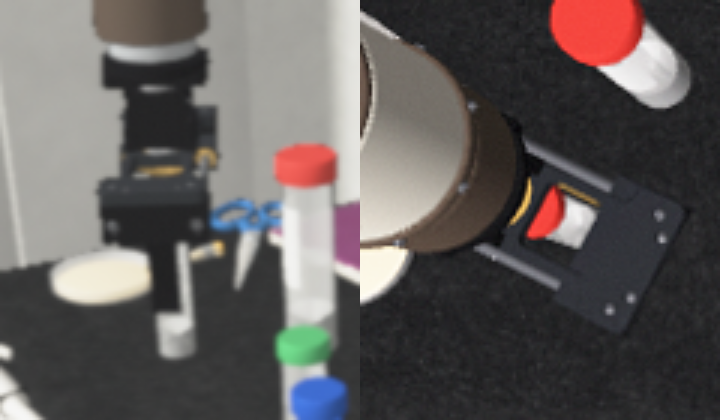

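The tube stands between the fingers: its foot is at crop (176,340) in the side view, and the cap is visible at (543,212) in the top view. The big tube is clear. Now I close the fingers.

Request:
step_arm(linear=[[0, 0, 0], [0, 0, 0], [0, 0, 0], [0, 0, 0], [0, 0, 0], [0, 0, 0], [0, 0, 0], [0, 0, 0]], delta_rot=[[0, 0, 0], [0, 0, 0], [0, 0, 0], [0, 0, 0], [0, 0, 0], [0, 0, 0], [0, 0, 0], [0, 0, 0]], grip=[50, 30, 15, 15, 15, 15, 15, 15])

```text
time_s: 4.18
tcp_pos: [0.5296, 0.2961, 0.0565]
ee_rot: [[0.912, -0.409, -0.0], [-0.409, -0.912, -0.0], [-0.0, 0.0, -1.0]]
wrist_force: [0.4, -0.4, 0.5]
gripper_width: 0.37
gripper_force: 30.0
```

Request:
step_arm(linear=[[0, 0, -5], [0, 0, -15], [0, 0, -25], [0, 0, -30], [0, 0, -30], [0, 0, -30], [0, 0, -25], [0, 0, -20], [0, 0, 0]], delta_rot=[[0, 0, 0], [0, 0, 0], [0, 0, 0], [0, 0, 0], [0, 0, 0], [0, 0, 0], [0, 0, 0], [0, 0, 0], [0, 0, 0]], grip=[15, 15, 15, 15, 15, 15, 15, 15, 15])

```text
time_s: 5.3
tcp_pos: [0.5304, 0.2967, 0.2395]
ee_rot: [[0.912, -0.409, 0.004], [-0.409, -0.912, 0.004], [0.002, -0.005, -1.0]]
wrist_force: [-0.8, -0.6, -0.8]
gripper_width: 0.374
gripper_force: 30.0
```

```bash
python3 - <<'E'
from h import *
C={k:capture(k) for k in("side","top")}
a=cv2.resize(C["side"]["img"][30:230,180:340],None,fx=2.4,fy=2.4);b=cv2.resize(C["top"]["img"][150:350,50:210],None,fx=2.4,fy=2.4)
cv2.imwrite("pics/crop3.png",np.hstack([a,b])[:,:,::-1])
E
```

```text
(no output)
```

View pics/crop3.png

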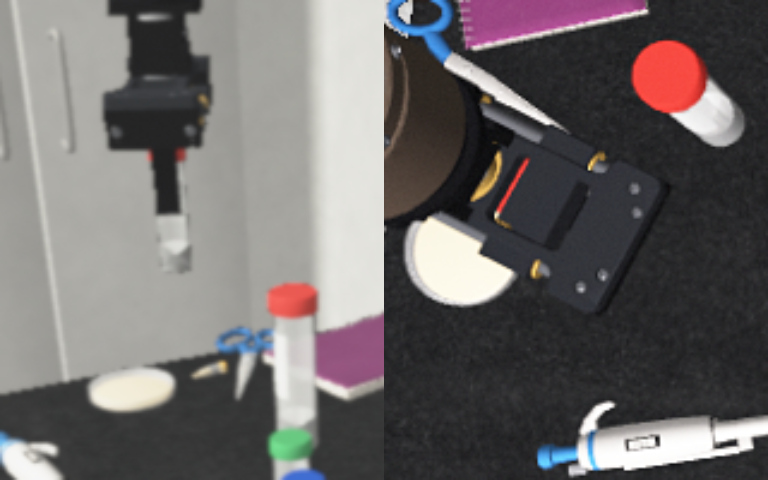

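The tube is held upright in the grip, with its foot at crop (176,265). I carry it over at height, so the foot is at about 0.18 m.

Request:
step_arm(linear=[[9, 20, 0], [18, 40, 0], [18, 40, 0], [18, 40, 0], [18, 40, 0], [18, 40, 0], [18, 40, 0], [18, 40, 0], [18, 40, 0], [18, 40, 0]], delta_rot=[[0, 0, 0], [0, 0, 0], [0, 0, 0], [0, 0, 0], [0, 0, 0], [0, 0, 0], [0, 0, 0], [0, 0, 0], [0, 0, 0], [0, 0, 0]], grip=[15, 15, 15, 15, 15, 15, 15, 15, 15, 15])

```text
time_s: 6.65
tcp_pos: [0.5287, -0.1227, 0.2357]
ee_rot: [[0.912, -0.41, -0.002], [-0.41, -0.912, -0.0], [-0.002, 0.001, -1.0]]
wrist_force: [-0.2, 0.5, 0.1]
gripper_width: 0.376
gripper_force: 30.0
```

Request:
step_arm(linear=[[18, 40, 0], [16, 35, 0], [8, 15, 0], [2, 5, 0], [0, 0, 0], [0, 0, 0]], delta_rot=[[0, 0, 0], [0, 0, 0], [0, 0, 0], [0, 0, 0], [0, 0, 0], [0, 0, 0]], grip=[15, 15, 15, 15, 15, 15])

```text
time_s: 7.4
tcp_pos: [0.5313, -0.2244, 0.2366]
ee_rot: [[0.913, -0.408, 0.0], [-0.408, -0.913, 0.0], [-0.0, -0.0, -1.0]]
wrist_force: [0.4, 0.4, -0.6]
gripper_width: 0.37
gripper_force: 30.0
```

```bash
python3 - <<'E'
from h import *
C={k:capture(k) for k in("side","top")}
for k in C: print(k,[(np.round(d["point"]).tolist(),round(d["score"],2)) for d in landmark_of(k,"red_tube_center")])
for z in (.0, .0555,.08): print("expected foot/centre/..",[proj(C[k],(.532,-.2245,.185+z)).round() for k in C])
a=C["side"]["img"][120:420,260:480]
a=cv2.resize(a,None,fx=1.8,fy=1.8);b=cv2.resize(C["top"]["img"][140:440,380:600],None,fx=1.8,fy=1.8)
cv2.imwrite("pics/crop4.png",np.hstack([a,b])[:,:,::-1])
E
```

```text
side [([302.0, 184.0], 0.95), ([389.0, 216.0], 0.61)]
top [([179.0, 191.0], 0.58), ([480.0, 244.0], 0.41)]
expected foot/centre/.. [array([388., 250.]), array([468., 247.])]
expected foot/centre/.. [array([390., 213.]), array([481., 242.])]
expected foot/centre/.. [array([392., 195.]), array([487., 240.])]
```

View pics/crop4.png

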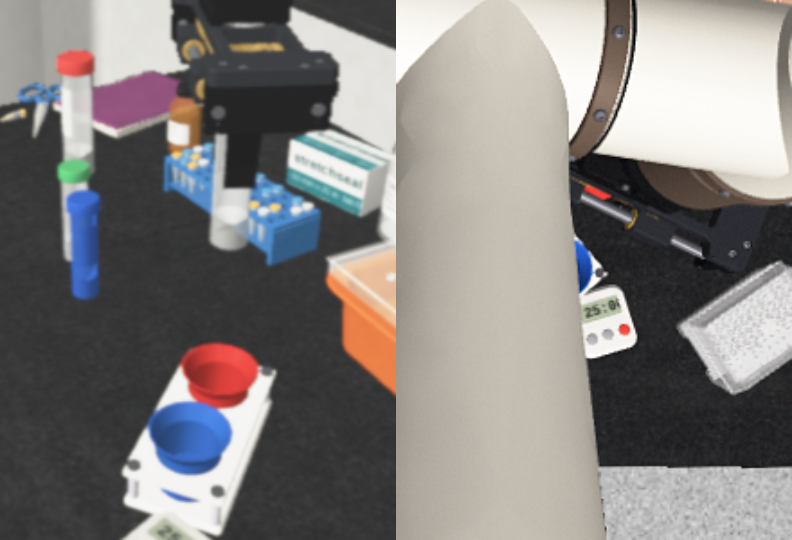

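The tube hangs upright over the red well. Its foot is at about pixel (387,253), close to the expected (388,250), and the green tube is untouched. I lower it into the mouth and check before going on.

Request:
step_arm(linear=[[0, 0, 15], [0, 0, 25], [0, 0, 25], [0, 0, 25], [0, 0, 20], [0, 0, 15], [0, 0, 10], [0, 0, 10], [0, 0, 10], [0, 0, 0]], delta_rot=[[0, 0, 0], [0, 0, 0], [0, 0, 0], [0, 0, 0], [0, 0, 0], [0, 0, 0], [0, 0, 0], [0, 0, 0], [0, 0, 0], [0, 0, 0]], grip=[15, 15, 15, 15, 15, 15, 15, 15, 15, 15])

```text
time_s: 8.85
tcp_pos: [0.5308, -0.2252, 0.0808]
ee_rot: [[0.912, -0.41, -0.001], [-0.41, -0.912, 0.0], [-0.001, 0.0, -1.0]]
wrist_force: [0.5, 0.4, -1.0]
gripper_width: 0.37
gripper_force: 30.0
```

```bash
python3 - <<'E'
from h import *
C={k:capture(k) for k in("side","top")}
s=sense();print(s["tcp_pos"],s["wrist_force"])
a=cv2.resize(C["side"]["img"][220:400,320:440],None,fx=3,fy=3)
cv2.imwrite("pics/crop5.png",a[:,:,::-1])
E
```

```text
[ 0.53157349 -0.22537319  0.08179696] [0.07137274 0.15856497 0.12239741]
```

View pics/crop5.png

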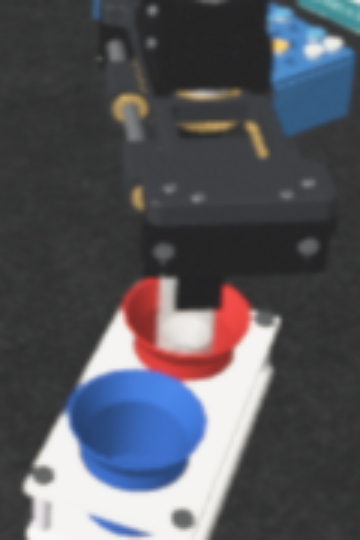

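The tube is inside the red well, centred at crop (186,320), with no contact force. I lower it slowly until it touches the floor.

Request:
step_arm(linear=[[0, 0, 4], [0, 0, 4], [0, 0, 2], [0, 0, 1], [0, 0, 1], [0, 0, 0]], delta_rot=[[0, 0, 0], [0, 0, 0], [0, 0, 0], [0, 0, 0], [0, 0, 0], [0, 0, 0]], grip=[15, 15, 15, 15, 15, 15])

```text
time_s: 9.7
tcp_pos: [0.5313, -0.2253, 0.0695]
ee_rot: [[0.912, -0.409, -0.0], [-0.409, -0.912, -0.0], [-0.0, 0.0, -1.0]]
wrist_force: [0.2, 0.3, 0.1]
gripper_width: 0.368
gripper_force: 30.0
```

Request:
step_arm(linear=[[0, 0, 1], [0, 0, 0], [0, 0, 0]], delta_rot=[[0, 0, 0], [0, 0, 0], [0, 0, 0]], grip=[15, 15, 15])

```text
time_s: 10.07
tcp_pos: [0.5313, -0.2253, 0.0686]
ee_rot: [[0.912, -0.409, -0.0], [-0.409, -0.912, 0.0], [-0.0, -0.0, -1.0]]
wrist_force: [0.1, -0.9, -0.3]
gripper_width: 0.369
gripper_force: 30.0
```

Request:
step_arm(linear=[[0, 0, 1], [0, 0, 0], [0, 0, 0]], delta_rot=[[0, 0, 0], [0, 0, 0], [0, 0, 0]], grip=[15, 15, 15])

```text
time_s: 10.45
tcp_pos: [0.532, -0.2255, 0.0684]
ee_rot: [[0.913, -0.409, 0.002], [-0.409, -0.913, -0.001], [0.002, -0.0, -1.0]]
wrist_force: [-0.8, 0.3, 5.1]
gripper_width: 0.369
gripper_force: 30.0
```

The wrist reads 5 N upward, so the tube is on the floor at the expected height. I release, then retreat upward.

Request:
step_arm(linear=[[0, 0, 0], [0, 0, 0], [0, 0, 0], [0, 0, 0], [0, 0, 0], [0, 0, 0], [0, 0, 0], [0, 0, 0]], delta_rot=[[0, 0, 0], [0, 0, 0], [0, 0, 0], [0, 0, 0], [0, 0, 0], [0, 0, 0], [0, 0, 0], [0, 0, 0]], grip=[40, 50, 65, 80, 80, 80, 80, 80])

```text
time_s: 11.45
tcp_pos: [0.5313, -0.2253, 0.0676]
ee_rot: [[0.912, -0.409, 0.0], [-0.409, -0.912, -0.0], [0.0, -0.0, -1.0]]
wrist_force: [-0.1, 0.1, -0.2]
gripper_width: 0.919
gripper_force: 0.0
```

Request:
step_arm(linear=[[0, 0, -5], [0, 0, -10], [0, 0, -20], [0, 0, -25], [0, 0, -25], [0, 0, -25], [0, 0, -25], [0, 0, -25], [0, 0, -20], [0, 0, 0]], delta_rot=[[0, 0, 0], [0, 0, 0], [0, 0, 0], [0, 0, 0], [0, 0, 0], [0, 0, 0], [0, 0, 0], [0, 0, 0], [0, 0, 0], [0, 0, 0]], grip=[80, 80, 80, 80, 80, 80, 80, 80, 80, 80])

```text
time_s: 12.7
tcp_pos: [0.5322, -0.2255, 0.25]
ee_rot: [[0.912, -0.409, 0.005], [-0.409, -0.912, -0.001], [0.005, -0.001, -1.0]]
wrist_force: [-0.0, -0.9, 0.0]
gripper_width: 0.92
gripper_force: 0.0
```

```bash
python3 - <<'E'
from h import *
C={k:capture(k) for k in("side","top")}
print(sense()["time_s"],[proj(C["side"],(.532,-.225,z)).round() for z in(.012,.0675,.123)])
for n in names[:2]: print(n,[(np.round(d["point"]).tolist(),round(d["score"],2)) for d in landmark_of("side",n)])
cv2.imwrite("pics/crop6.png",cv2.resize(C["side"]["img"][180:410,260:460],None,fx=2.5,fy=2.5)[:,:,::-1])
E
```

```text
12.8 [array([381., 348.]), array([383., 319.]), array([385., 288.])]
red_tube_center [([384.0, 319.0], 0.61), ([304.0, 185.0], 0.56)]
green_tube_center [([302.0, 239.0], 0.68), ([305.0, 256.0], 0.58)]
```

View pics/crop6.png

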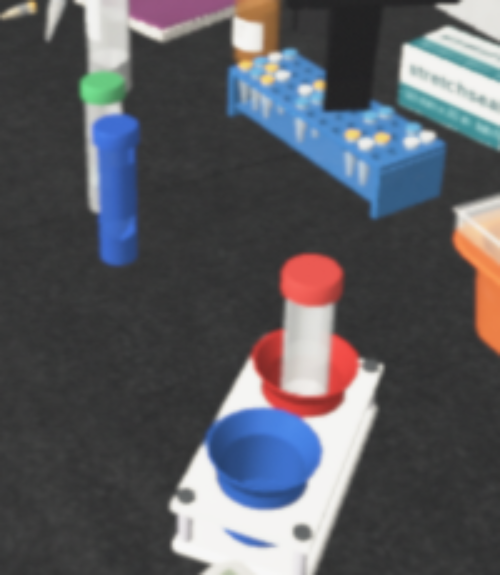

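The tube stands upright in the red well. Its centre is at (384,319), as expected, with the cap at crop (312,280). The green tube is where it was, and the gripper is clear.

```bash
python3 -c "from station import *;print(finish_job())"
```

```text
the job is handed in; nothing more can be done
None
```

The small red-capped tube stands upright on the floor of the red well, the green-capped tube was not moved, and the job is handed in at about 13 s; no verdict was returned.

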